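# Make up two lapping kits in foam-lined trays

### The job

Make up the two lapping kits. The long narrow tray gets the small tin and the brown oil stone, the short broad tray gets the large tin and the steel dowel pin; in each tray the tin stands upright in the round recess and the other piece lies flat in the oblong recess, right down on the floor of the foam.

Things in the scene. Friction and masses are not known exactly. Their poses are not given: they have to be found in the camera images.
- long_tray: Long narrow kit tray, 186 x 92 mm, aluminium rim, black foam insert with grey-floored recesses, flat on the bench. Origin: centre of its underside; x along its length, z up. Two recesses in line: an oblong one, 88 mm along x by 40 mm along y, centred at x = -39 mm, y = 0; a round one, 74 mm across, centred at x = +47 mm, y = 0. Foam top 6 mm, recess floors 2 mm, rim 7 mm above the bench. It does not move.
- broad_tray: Short broad kit tray, 138 x 108 mm, aluminium rim, black foam insert with grey-floored recesses, flat on the bench. Origin: centre of its underside; x along its longer side, z up. Two recesses side by side: an oblong one, 40 mm along x by 88 mm along y, centred at x = -40 mm, y = 0; a round one, 74 mm across, centred at x = +23 mm, y = 0. Foam top 6 mm, recess floors 2 mm, rim 7 mm above the bench. It does not move.
- large_tin_mid (a point): The larger of two white round tins with slip lids, standing upright on the bench: 58 mm across, 36 mm high, loose, about 0.12 kg. This point is its centre, half-way up (18 mm); z up. Grip it across its lower 20 mm, which is 56 mm across (the lid above is only for show and offers no hold).
- small_tin_mid (a point): The smaller of two white round tins, standing upright on the bench: 46 mm across, 30 mm high, loose, about 0.12 kg. This point is its centre, half-way up (15 mm); z up. Grip it across its lower 18 mm, which is 44 mm across (the lid above offers no hold).
- oil_stone_mid (a point): Brown oil stone block lying flat on the bench, 25 x 75 x 14 mm, loose, about 0.14 kg. This point is its centre, 7 mm up; its y axis lies along the 75 mm length, x across the 25 mm width, z up.
- dowel_mid (a point): Short plain ground steel dowel pin lying on the bench, 10 mm thick, 45 mm long, loose, does not roll, about 0.03 kg. This point is its centre, 5 mm up; its y axis lies along its length, z up.
Not all that is in view belongs to the job. What is shaped like the part that bears oil_stone_mid but turquoise is not meant.

How it is judged:
By the outcome, as a careful person would: the job done as asked, in the order asked, and still so for the second after the job is handed in, with the robot touching nothing.
It also fails if it takes over 90 s, if anything falls off the work surface, if the arm or the gripper's body presses on something with over 40 N, if the wrist force passes 120 N, or if a joint passes its speed limit or range.

### The arm

A 7-joint arm with a two-finger parallel gripper is mounted at the origin on a cart in front of the work surface, level with it; the furniture and walls round the work are solid. World frame = base frame: x ahead of the robot, y to its left, z up, the work surface at z = 0. Lengths are in m, angles in rad, forces in N, time in s.
With the tool pointing down it reaches from about 0.35 to 0.9 m from the base axis. Payload 19.9 kg.
Tool frame: the origin (TCP) lies between the finger pads; the fingertips stand 25 mm ahead of it and the grasp point (between the pads) lies 6 mm ahead of it (r.nose_length is the distance from the TCP to the fingertips, in m); z points along the fingers, y is the line along which they close (so a half turn about z gives the same grasp; the last joint's range is limited). The gripper opens to 85 mm and grips with 20 to 120 N. Pads are 22 mm wide; open, the fingers measure 114 mm over their backs; the gripper's body (76 mm by 85 mm) begins 54 mm behind the grasp point. The pads swing forward as they close: fully open they stand 13 mm farther back than shut.
Start: joints at [1.256, 0.417, -0.01, 1.614, 0.005, 1.111, -0.053], TCP at [0.169, -0.602, 0.256] pointing down, gripper open.
Joint ranges: [-2.81, 2.81], [-0.39, 2.02], [-1.27, 1.25], [0.06, 2.57], [-1.19, 4.33], [0.19, 2], [-2.82, 2.82]. Speed limits (rad/s): [1.89, 1.89, 2.39, 2.39, 3.01, 3.01, 3.01].

### API

Orientations are given as a unit quaternion [x, y, z, w].
In Python, from workcell import r gives the robot as it stands. Calls block until the motion is done:
- r.move_ptp(position, orientation): joint-space move of the TCP to a pose.
- r.move_l(position, max_speed=0.15, frame=None): straight line of the TCP; frame=None keeps the orientation; max_speed is the mean speed in m/s.
- r.move_j(angles): joint-space move.
- r.gripper_open() and r.gripper_close(f_grip=None): open the fingers fully, or close them until they stop; f_grip is the grip in N (None keeps the last).
- r.wait(seconds).
- r.solve_ik(position, orientation): joint angles nearest the present ones, or None.
- r.snapshot(name): name is "scene" or "side" or "wrist"; returns the picture (480x640x3 uint8, red, green, blue); there is no depth.
- r.camera_params(name): a dict with "mtx" (3x3 intrinsics, pixels), "dist" ([k1, k2, p1, p2, k3] as OpenCV has them; the pictures are not rectified), "extrinsics" (4x4, takes a point from world to camera coordinates). Camera axes: x right, y down, z forward; pixel columns grow to the right and rows downward; lengths in m; the calibration is good to about 2 mm. A picture is of the moment at which its call begins: read the wrist's pose just before it. camera_params takes no time and is no camera call; for the wrist camera it gives the pose at the moment of the call.
A pose or a line that the arm cannot do raises r.Unreachable and nothing moves.
- r.finish_job(): hands the job in; it is judged then, once.
Trained networks look in the newest picture that a camera, given by its name, has taken for a name from the list of things; names that differ only in an ending like _2 or _b are one class to them, and where a whole thing is asked for, a point or a joint stands for the part that bears it (a point fixed in the world has none). Each returns a list of dicts, best first, with "p" (0 to 1); they miss things now and then, are a little off and sometimes report something else, mostly with a low value. They report only what shows in the picture. A call takes as long as a camera call. They do not tell look-alikes from the thing itself.
- r.search_frame(name, camera): "position" ([column, row] in pixels, amid what is visible of it).
Readings, each from a call of its own:
- r.read_time(): time.
- r.read_qpos(): joint angles.
- r.read_qd(): joint speeds.
- r.read_effort(): joint torques, N m.
- r.read_tcp_pos(): TCP position.
- r.read_tool_rot(): TCP orientation.
- r.read_contact_force(): force on the tool from outside, world axes, zero at the start.
- r.read_wrist_torque(): the same for the moment, N m.
- r.read_width(): opening from 0.0 (shut) to 1.0 (fully open).
- r.read_finger_force(): force on a finger pad.
Only numpy, scipy, OpenCV 4.12 (cv2) and the standard library are available. Lean on these libraries where they do the work, as an engineer would, in place of code of your own. Each camera call takes 0.05 s, during which the arm holds its last target. There are 200 camera calls.

## Working session

There is one attempt and no reset: what is moved stays moved. The work goes in short steps, each a Python script; the robot and the scene stay as the last script left them, time stands still between calls to the robot, and variables do not carry over. Pictures are saved under pics/ and viewed, at most 14 in all, crops included, and the job is handed in when it is done.

```bash
mkdir -p pics; ls; cat > h.py <<'E'
from workcell import r
import numpy as np, cv2
from scipy.spatial.transform import Rotation as R
def snap(cam,fn):
    p=r.camera_params(cam); im=r.snapshot(cam); cv2.imwrite('pics/'+fn,im[:,:,::-1]); return im,p
def ground(p,uv,z):
    K=np.array(p['mtx'],float);E=np.array(p['extrinsics'],float);d=np.array(p['dist'],float)
    n=cv2.undistortPoints(np.array(uv,float).reshape(-1,1,2),K,d).reshape(-1,2)
    v=np.c_[n,np.ones(len(n))]@E[:3,:3]; c=-E[:3,:3].T@E[:3,3]
    return c+v*((z-c[2])/v[:,2])[:,None]
def proj(p,X):
    E=np.array(p['extrinsics'],float)
    return cv2.projectPoints(np.array(X,float).reshape(-1,1,3),cv2.Rodrigues(E[:3,:3])[0],E[:3,3],np.array(p['mtx'],float),np.array(p['dist'],float))[0].reshape(-1,2)
Z={'long_tray':.006,'broad_tray':.006,'large_tin_mid':.018,'small_tin_mid':.015,'oil_stone_mid':.007,'dowel_mid':.005}
E
python3 - <<'E'
from h import *
for c in ['scene','side']:
    im,p=snap(c,c+'0.png')
    E=np.array(p['extrinsics']);print(c,-E[:3,:3].T@E[:3,3])
    for n in Z:
        for d in r.search_frame(n,c)[:4]: print(n,np.round(d['position']),round(d['p'],2),ground(p,d['position'],Z[n]).round(3)[0,:2])
print(r.read_tool_rot(),r.read_time())
E
```

```text
pics
scene [ 0.74338389 -0.38690097  1.14252173]
long_tray [379. 159.] 0.61 [0.52  0.413]
broad_tray [389. 205.] 0.62 [0.596 0.298]
broad_tray [332. 212.] 0.2 [0.48  0.224]
large_tin_mid [318. 156.] 0.58 [0.384 0.347]
small_tin_mid [294. 212.] 0.62 [0.401 0.177]
oil_stone_mid [257. 362.] 0.55 [ 0.491 -0.172]
oil_stone_mid [301. 179.] 0.45 [0.371 0.273]
dowel_mid [330. 211.] 0.6 [0.473 0.223]
side [0.29233609 0.74910877 0.80628527]
long_tray [232. 381.] 0.83 [0.523 0.425]
broad_tray [217. 306.] 0.63 [0.593 0.311]
broad_tray [298. 283.] 0.56 [0.482 0.231]
large_tin_mid [342. 356.] 0.89 [0.378 0.346]
small_tin_mid [355. 266.] 0.74 [0.399 0.179]
oil_stone_mid [358. 311.] 0.61 [0.375 0.257]
oil_stone_mid [351. 130.] 0.59 [ 0.491 -0.162]
dowel_mid [295. 282.] 0.47 [0.488 0.23 ]
[ 9.90643494e-01  1.36475156e-01 -1.75270143e-05 -8.54699066e-06] 0.7
```

View pics/scene0.png

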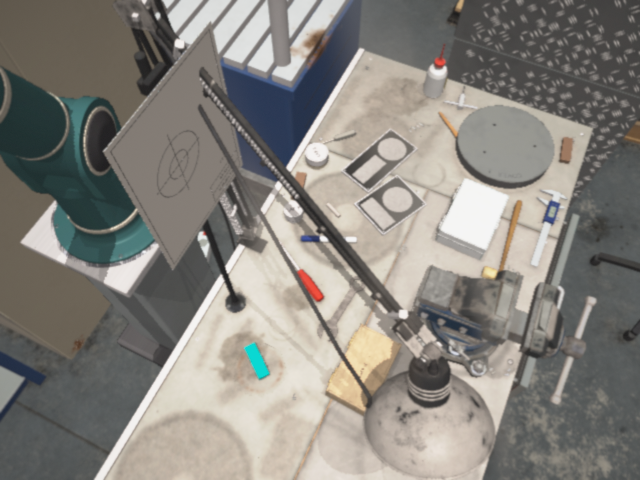

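View pics/side0.png

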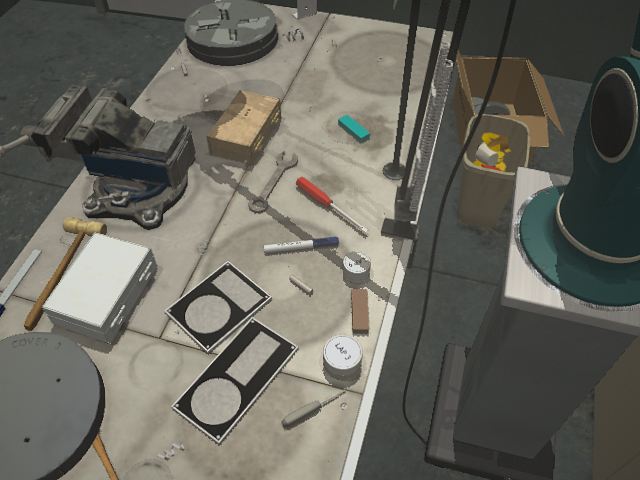

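The trays, tins, brown stone (side 360,311), dowel (301,285) and turquoise look-alike are clear. A post or lamp stands near the bench edge between the start pose and the work. I'll locate it before swinging over.

```bash
python3 - <<'E'
from h import *
a=cv2.imread('pics/scene0.png');b=cv2.imread('pics/side0.png')
c=np.vstack([cv2.resize(a[0:320,90:410],(560,560))]); d=cv2.resize(b[0:320,330:550],(385,560)) 
cv2.imwrite('pics/c1.png',np.hstack([c,d])[:, :800] if False else cv2.resize(np.hstack([c,d]),(800,474)))
p=r.camera_params('scene');q=r.camera_params('side')
print(ground(p,[[236,303],[250,238]],0).round(3)); print(ground(q,[[393,172],[400,230]],0).round(3))
print(proj(p,[[0,0,0],[0.169,-.602,.256],[0,0,.5]]).round(),proj(q,[[0,0,0]]).round())
# post top candidates
for z in (.2,.4,.6): print(z,proj(p,[[.35,-.1,z]]).round(),proj(q,[[.35,-.1,z]]).round())
E
```

```text
[[ 0.385 -0.076  0.   ]
 [ 0.335  0.079  0.   ]]
[[ 0.385 -0.072  0.   ]
 [ 0.344  0.069  0.   ]]
[[112. 211.]
 [-94. 485.]
 [  6.  52.]] [[595. 242.]]
0.2 [[199. 268.]] [[427.  82.]]
0.4 [[173. 215.]] [[443. -29.]]
0.6 [[134. 134.]] [[ 463. -175.]]
```

View pics/c1.png

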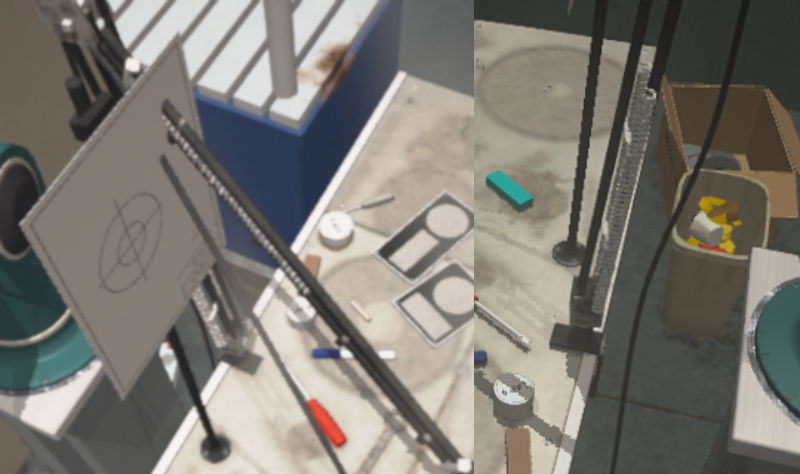

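```bash
python3 - <<'E'
from h import *
p=r.camera_params('scene');q=r.camera_params('side')
for z in np.arange(0,.9,.1): print(round(z,1),*proj(p,[[.385,-.075,z],[.34,.07,z]]).round(),*proj(q,[[.385,-.075,z],[.34,.07,z]]).round())
# tilt tool toward +y, look for reachable pose
z0=R.from_quat(r.read_tool_rot())
print(z0.as_matrix().round(2))
for pos in ([.17,-.6,.35],[.3,-.55,.35],[.4,-.55,.35],[.2,-.6,.45]):
  for t in (30,50,70):
    for yaw in (0,90,180,270):
      Rm=R.from_euler('x',t,degrees=True)*R.from_euler('z',yaw,degrees=True)*R.from_euler('x',180,degrees=True)
      j=r.solve_ik(pos,Rm.as_quat())
      if j is not None: print(pos,t,yaw,np.round(j,2))
im,w=snap('wrist','w0.png'); E=np.array(w['extrinsics']);print(E.round(3),w['mtx'],-E[:3,:3].T@E[:3,3])
E
```

```text
0.0 [236. 302.] [250. 242.] [393. 171.] [402. 231.]
0.1 [229. 285.] [245. 221.] [398. 132.] [408. 192.]
0.2 [222. 264.] [239. 197.] [404.  87.] [415. 147.]
0.3 [212. 240.] [231. 168.] [410.  35.] [423.  94.]
0.4 [201. 211.] [223. 134.] [417. -25.] [433.  31.]
0.5 [187. 174.] [212.  93.] [425. -94.] [444. -44.]
0.6 [170. 129.] [200.  42.] [ 433. -173.] [ 456. -133.]
0.7 [147.  70.] [183. -23.] [ 442. -260.] [ 469. -237.]
0.8 [116. -10.] [ 162. -108.] [ 448. -351.] [ 480. -346.]
[[ 0.96  0.27 -0.  ]
 [ 0.27 -0.96  0.  ]
 [-0.   -0.   -1.  ]]
[0.17, -0.6, 0.35] 30 0 [ 1.28  0.64  0.04  1.14 -0.16  1.87 -0.26]
[0.17, -0.6, 0.35] 30 90 [ 1.46  0.66 -0.28  1.13 -0.02  1.87  1.19]
[0.17, -0.6, 0.35] 30 180 [ 1.62  0.7  -0.59  1.12  0.13  1.88  2.64]
[0.17, -0.6, 0.35] 30 270 [ 1.1   0.66  0.37  1.15 -0.29  1.89 -1.7 ]
[0.3, -0.55, 0.35] 30 0 [ 1.13  0.63 -0.02  1.16 -0.22  1.83 -0.46]
[0.3, -0.55, 0.35] 30 90 [ 1.31  0.65 -0.34  1.15 -0.08  1.82  0.99]
[0.3, -0.55, 0.35] 30 180 [ 1.47  0.7  -0.64  1.14  0.07  1.82  2.44]
[0.3, -0.55, 0.35] 30 270 [ 0.95  0.64  0.31  1.17 -0.36  1.85 -1.91]
[0.4, -0.55, 0.35] 30 0 [ 1.04  0.73 -0.06  0.99 -0.25  1.86 -0.61]
[0.4, -0.55, 0.35] 30 90 [ 1.19  0.75 -0.37  0.98 -0.09  1.85  0.85]
[0.4, -0.55, 0.35] 30 180 [ 1.31  0.8  -0.66  0.97  0.08  1.86  2.31]
[0.4, -0.55, 0.35] 30 270 [ 0.87  0.74  0.27  1.   -0.42  1.89 -2.06]
[[ 0.27  -0.963  0.    -0.626]
 [-0.916 -0.257  0.309 -0.04 ]
 [-0.298 -0.084 -0.951  0.38 ]
 [ 0.     0.     0.     1.   ]] [[369.76423975   0.         316.13460466]
 [  0.         369.76423975 238.16461157]
 [  0.           0.           1.        ]] [ 0.24551696 -0.58119002  0.3741195 ]
```

```bash
cat > kin.py <<'E'
import numpy as np
from scipy.spatial.transform import Rotation as R
def T(Rm,t):
    M=np.eye(4);M[:3,:3]=Rm;M[:3,3]=t;return M
def rz(a): return T(R.from_euler('z',a).as_matrix(),[0,0,0])
def ry(a): return T(R.from_euler('y',a).as_matrix(),[0,0,0])
def chain(q,P,s):
    h,a,b,c,o1,o2,o3,o4,d1,d2,d3,d4=P
    A=rz(s[0]*q[0])@T(np.eye(3),[o1,d1,h])@ry(q[1])@rz(s[1]*q[2]); out=[A]
    A=A@T(np.eye(3),[o2,d2,a])@ry(q[3]); out.append(A)
    A=A@T(np.eye(3),[o3,d3,b])@rz(s[2]*q[4])@ry(q[5]); out.append(A)
    A=A@T(np.eye(3),[o4,d4,c])@rz(s[3]*q[6]); out.append(A)
    return out
E
python3 - <<'E'
from h import *; from kin import *
from scipy.optimize import least_squares
import itertools,json
p=r.camera_params('scene')
for z in (.25,.3,.35,.4,.45,.5):
    g=ground(p,[[172,265],[240,185]],z)[:,:2]; print(z,g.round(3).tolist(),g.mean(0).round(3))
rng=np.random.default_rng(0);S=[]
for i in range(150):
    pos=[rng.uniform(-.2,.6),rng.uniform(-.75,.75),rng.uniform(.1,.6)]
    ro=R.from_euler('xyz',[np.pi+rng.uniform(-.8,.8),rng.uniform(-.8,.8),rng.uniform(-3,3)])
    j=r.solve_ik(pos,ro.as_quat())
    if j is not None: S.append((np.array(j),np.array(pos),ro.as_matrix()))
S.append((np.array(r.read_qpos()),np.array(r.read_tcp_pos()),R.from_quat(r.read_tool_rot()).as_matrix()))
print(len(S)); best=None
for s in itertools.product([1,-1],repeat=4):
    if s[0]==1: continue
    # rotation check
    e0=[];
    for q,t,M in S:
        C=chain(q,[0]*12,s)[-1][:3,:3]; e0.append(M.T@C)
    off=R.from_matrix(e0).mean().as_matrix(); er=np.mean([np.linalg.norm(x-off) for x in e0])
    f=lambda P:np.concatenate([chain(q,P,s)[-1][:3,3]-t for q,t,M in S])
    o=least_squares(f,[.3,.4,.4,.2]+[0]*8)
    if best is None or er<best[0]: best=(er,s,o.x,np.abs(o.fun).max(),off)
print(best[0],best[1],best[2].round(3),best[3],best[4].round(2))
json.dump(dict(s=best[1],P=list(best[2])),open('kin.json','w'))
C=chain(S[-1][0],best[2],best[1]);print([c[:3,3].round(3) for c in C])
E
```

```text
0.25 [[0.325, -0.131], [0.351, 0.07]] [ 0.338 -0.031]
0.3 [[0.348, -0.145], [0.373, 0.044]] [ 0.361 -0.051]
0.35 [[0.372, -0.159], [0.395, 0.018]] [ 0.383 -0.071]
0.4 [[0.395, -0.174], [0.417, -0.007]] [ 0.406 -0.09 ]
0.45 [[0.419, -0.188], [0.439, -0.033]] [ 0.429 -0.11 ]
0.5 [[0.442, -0.203], [0.461, -0.058]] [ 0.451 -0.13 ]
119
1.1739711365396021e-11 (-1, -1, -1, -1) [ 0.289  0.502  0.47   0.283  0.     0.     0.     0.    -0.014 -0.009
 -0.007 -0.   ] 1.7805779073398753e-10 [[-0.  1. -0.]
 [-1. -0. -0.]
 [-0.  0.  1.]]
[array([-0.014, -0.004,  0.289]), array([ 0.041, -0.201,  0.748]), array([ 0.169, -0.602,  0.539]), array([ 0.169, -0.602,  0.256])]
```

View pics/w0.png

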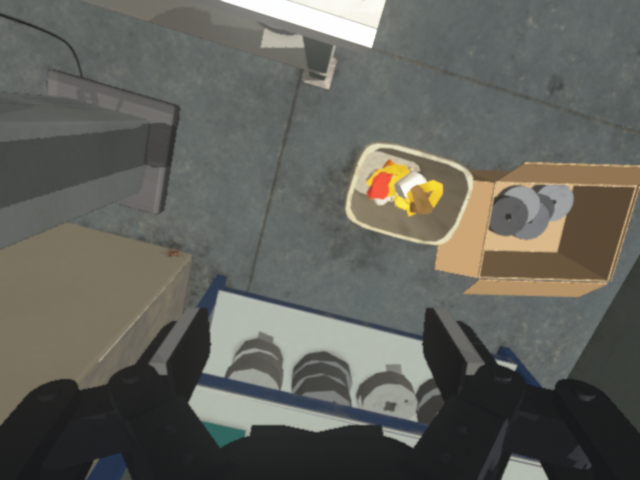

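```bash
cat >> h.py <<'E'
import json
from kin import chain
_k=json.load(open('kin.json'))
def links(q): return [c[:3,3].round(3).tolist() for c in chain(q,_k['P'],_k['s'])][1:3]
def down(yaw):
    c,s=np.cos(yaw),np.sin(yaw)
    return R.from_matrix(np.array([[-s,c,0],[c,s,0],[0,0,-1]]).T).as_quat()
E
python3 - <<'E'
from h import *
r.move_j([1.256,-.1,0,.5,0,.4,0])
r.move_j([-.55,-.1,0,.5,0,.4,0])
r.move_ptp([.47,.30,.42],down(.57))
print(r.read_time(),np.round(r.read_qpos(),2),links(r.read_qpos()),np.linalg.norm(r.read_contact_force()))
im,p=snap('wrist','w1.png')
for n in Z:
    for d in r.search_frame(n,'wrist')[:3]: print(n,np.round(d['position']),round(d['p'],2),ground(p,d['position'],Z[n]).round(3)[0,:2])
E
```

```text
11.0583 [-0.29  0.21 -0.39  1.54  0.08  1.41 -0.12] [[0.109, 0.009, 0.779], [0.47, 0.3, 0.703]] 0.6147907584938999
long_tray [394. 123.] 0.62 [0.522 0.418]
broad_tray [388. 215.] 0.85 [0.592 0.309]
large_tin_mid [275. 106.] 0.59 [0.373 0.349]
small_tin_mid [228. 218.] 0.58 [0.394 0.178]
oil_stone_mid [241. 166.] 0.59 [0.373 0.254]
dowel_mid [296. 217.] 0.51 [0.479 0.232]
dowel_mid [240. 165.] 0.34 [0.371 0.254]
```

View pics/w1.png

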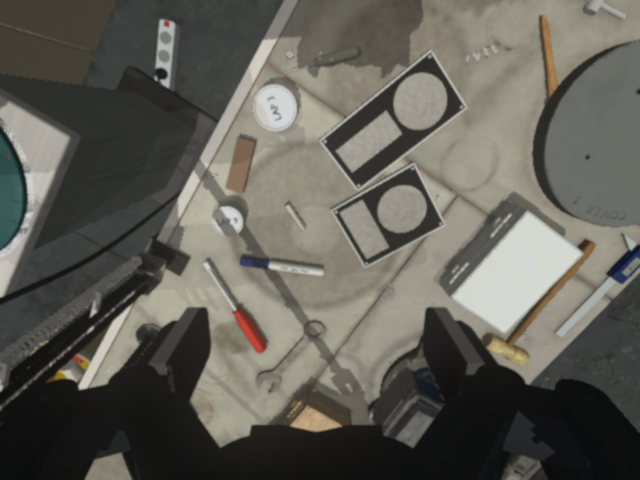

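```bash
cat >> h.py <<'E'
def ortho(im,p,z,x0,x1,y0,y1,res):  # col->x, row-> -y
    nx,ny=int((x1-x0)/res),int((y1-y0)/res)
    X,Y=np.meshgrid(x0+res*np.arange(nx),y1-res*np.arange(ny))
    m=proj(p,np.c_[X.ravel(),Y.ravel(),np.full(X.size,z)]).astype(np.float32).reshape(ny,nx,2)
    return cv2.remap(im,m[...,0],m[...,1],cv2.INTER_CUBIC)
E
python3 - <<'E'
from h import *
p=r.camera_params('wrist'); im=cv2.imread('pics/w1.png')
x0,y1,res=.33,.50,.0006
o=ortho(im,p,.006,x0,.68,.14,y1,res)
g=cv2.cvtColor(o,cv2.COLOR_BGR2GRAY); v=o.copy()
m=((g<60)*255).astype(np.uint8)
cs,_=cv2.findContours(m,cv2.RETR_CCOMP,cv2.CHAIN_APPROX_NONE)
for c in cs:
    A=cv2.contourArea(c)*res*res*1e6
    if A>500:
        (cx,cy),(w,h),a=cv2.minAreaRect(c); b=cv2.boxPoints(((cx,cy),(w,h),a)).astype(int)
        cv2.polylines(v,[b],True,(0,255,0),1)
        e1=b[1]-b[0];e2=b[2]-b[1];e=e1 if np.hypot(*e1)>np.hypot(*e2) else e2
        print('A',round(A),'c',round(x0+cx*res,4),round(y1-cy*res,4),'wh',round(w*res*1e3,1),round(h*res*1e3,1),'ang',round(np.degrees(np.arctan2(-e[1],e[0]))%180,1))
hsv=cv2.cvtColor(o,cv2.COLOR_BGR2HSV)
cv2.imwrite('pics/o1.png',v)
E
```

```text
A 8402 c 0.5933 0.305 wh 98.2 128.3 ang 63.3
A 4564 c 0.6024 0.326 wh 75.6 76.8 ang 90.0
A 14071 c 0.5194 0.4152 wh 82.6 176.6 ang 70.9
A 3907 c 0.506 0.3779 wh 44.3 91.6 ang 70.9
A 4528 c 0.5342 0.4587 wh 76.4 75.9 ang 135.3
A 690 c 0.3534 0.4853 wh 29.4 46.8 ang 0.0
```

View pics/o1.png

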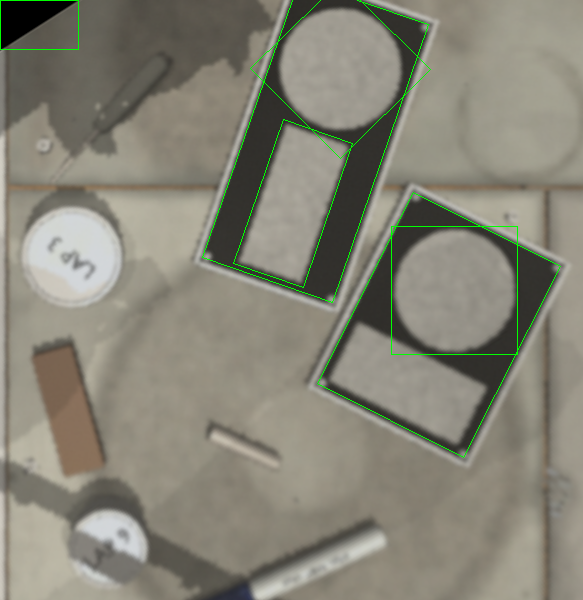

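```bash
cat >> h.py <<'E'
from scipy.optimize import least_squares
LO=np.array([-2.81,-.39,-1.27,.06,-1.19,.19,-2.82])+.03;HI=np.array([2.81,2.02,1.25,2.57,4.33,2,2.82])-.03
OFF=np.array([[0,1,0],[-1,0,0],[0,0,1.]])
def ik(pos,yaw,q3,q0,half=True):
    """tool down, elbow swivel fixed by q3; tries yaw and yaw+pi, picks smallest move"""
    best=None
    for y in (yaw,yaw+np.pi) if half else (yaw,):
        D=R.from_quat(down(y)).as_matrix()
        def f(q):
            C=chain(q,_k['P'],_k['s'])[-1]; M=C[:3,:3]@OFF.T
            return np.r_[(C[:3,3]-pos)*10,R.from_matrix(D.T@M).as_rotvec(),(q[2]-q3)]
        for s7 in (0,1.5,-1.5):
            x0=np.array(q0,float);x0[2]=q3;x0[6]=s7
            o=least_squares(f,np.clip(x0,LO+.01,HI-.01),bounds=(LO,HI))
            if o.cost<1e-9 and (best is None or np.abs(o.x-q0).max()<np.abs(best-q0).max()): best=o.x
    return best
E
python3 - <<'E'
from h import *
p=r.camera_params('wrist');s=r.camera_params('scene')
print('lamp vertical in w1',proj(p,[[.34,.07,z] for z in (0,.1,.2,.3,.4)]).round().tolist())
# elbow: scene ray pts
for z in (.3,.4,.5,.6): 
    P=ground(s,[[203,73]],z); print(z,P.round(3),proj(p,P).round())
im=cv2.imread('pics/w1.png');x0,y1,res=.33,.30,.0004
def seg(z,fn,X,name):
    xa,xb,ya,yb=X; o=ortho(im,p,z,xa,xb,ya,yb,res); m=fn(cv2.cvtColor(o,cv2.COLOR_BGR2HSV).astype(int)).astype(np.uint8)
    cs,_=cv2.findContours(m,0,cv2.CHAIN_APPROX_NONE);c=max(cs,key=cv2.contourArea)
    (cx,cy),(w,h),a=cv2.minAreaRect(c);b=cv2.boxPoints(((cx,cy),(w,h),a));e1=b[1]-b[0];e2=b[2]-b[1];e=e1 if np.hypot(*e1)>np.hypot(*e2) else e2
    print(name,round(xa+cx*res,4),round(yb-cy*res,4),'wh',round(w*res*1e3,1),round(h*res*1e3,1),'ang',round(np.degrees(np.arctan2(-e[1],e[0]))%180,1))
seg(.014,lambda h:(h[...,1]>70)&(h[...,0]<20),(.335,.41,.21,.31),'stone')
seg(.010,lambda h:(h[...,2]>165),(.44,.51,.19,.26),'dowel')
seg(.036,lambda h:(h[...,2]>150)&(h[...,1]<25),(.335,.42,.30,.40),'large')
seg(.030,lambda h:(h[...,2]>110)&(h[...,1]<25),(.36,.44,.135,.205),'small')
print(r.nose_length)
for q3 in (-.2,0,.3,.5,.7):
    q=ik([.398,.177,.12],np.radians(10),q3,r.read_qpos()); print(q3,None if q is None else (q.round(2),links(q)))
E
```

```text
lamp vertical in w1 [[166.0, 255.0], [136.0, 282.0], [91.0, 322.0], [17.0, 390.0], [-130.0, 524.0]]
0.3 [[0.17  0.249 0.3  ]] [[-169.   43.]]
0.4 [[0.238 0.174 0.4  ]] [[-337.  273.]]
0.5 [[0.306 0.098 0.5  ]] [[-763.  853.]]
0.6 [[0.374 0.023 0.6  ]] [[-4841.  6221.]]
stone 0.3719 0.2557 wh 74.5 24.5 ang 105.7
dowel 0.4766 0.2312 wh 43.3 5.3 ang 156.8
large 0.376 0.3467 wh 57.6 57.5 ang 140.2
small 0.3955 0.18 wh 45.8 46.4 ang 55.3
0.025
-0.2 (array([-0.31,  0.29, -0.2 ,  2.18,  0.09,  0.68, -0.4 ]), [[0.147, 0.023, 0.769], [0.398, 0.177, 0.403]])
0 (array([-0.49,  0.29, -0.  ,  2.18, -0.  ,  0.67, -0.31]), [[0.136, 0.046, 0.77], [0.398, 0.177, 0.403]])
0.3 (array([-0.75,  0.3 ,  0.3 ,  2.19, -0.14,  0.67, -0.18]), [[0.121, 0.081, 0.77], [0.398, 0.177, 0.403]])
0.5 (array([-0.93,  0.32,  0.5 ,  2.2 , -0.24,  0.68, -0.08]), [[0.11, 0.108, 0.767], [0.398, 0.177, 0.403]])
0.7 (array([-1.09,  0.35,  0.7 ,  2.2 , -0.36,  0.7 ,  0.03]), [[0.097, 0.14, 0.762], [0.398, 0.177, 0.403]])
```

```bash
cat >> h.py <<'E'
def go(xy,z,yawdeg,q3):
    q0=np.array(r.read_qpos()); q=ik([*xy,z],np.radians(yawdeg),q3,q0)
    if q is None: raise SystemExit(f'no ik {xy} {z} {yawdeg} {q3}')
    r.move_j(list(q)); return q
def stat(t=''): print(t,round(r.read_time(),1),'w',round(r.read_width()*85,1),'ff',np.round(r.read_finger_force(),1),'F',np.round(r.read_contact_force(),1),'tcp',np.round(r.read_tcp_pos(),4))
E
python3 - <<'E'
from h import *
for q3 in (.9,1.1,1.2):
    q=ik([.3955,.179,.2],np.radians(10),q3,r.read_qpos()); print(q3,None if q is None else (q.round(2),links(q)))
q=go((.3955,.179),.2,10,1.1); stat('hover')
r.move_l([.3955,.179,.028],.12); stat('down'); print(links(r.read_qpos()),np.round(r.read_qpos(),2))
r.gripper_close(40); stat('closed')
r.move_l([.3955,.179,.16],.15); stat('up')
E
```

```text
0.9 (array([-1.3 ,  0.21,  0.9 ,  2.15, -0.21,  0.88, -0.1 ]), [[0.045, 0.087, 0.782], [0.395, 0.179, 0.483]])
1.1 (array([-1.46,  0.27,  1.1 ,  2.15, -0.3 ,  0.89, -0.  ]), [[0.032, 0.121, 0.775], [0.395, 0.179, 0.483]])
1.2 (array([-1.53,  0.31,  1.2 ,  2.15, -0.37,  0.91,  0.07]), [[0.024, 0.146, 0.769], [0.395, 0.179, 0.483]])
hover 13.1 w 85.2 ff 0.0 F [ 0.1 -0.  -0.8] tcp [0.3958 0.1793 0.2002]
down 14.7 w 84.9 ff 0.0 F [ 0.1  0.3 -0.4] tcp [0.3957 0.1792 0.0284]
[[0.15, 0.232, 0.708], [0.396, 0.179, 0.311]] [-1.07  0.59  0.69  2.24 -0.75  0.55  0.37]
closed 15.2 w 42.0 ff 38.4 F [-4.1 -0.8 14.7] tcp [0.3955 0.1791 0.0284]
up 16.2 w 42.1 ff 40.7 F [-0.3  0.2 -1.8] tcp [0.3951 0.1789 0.1594]
```

```bash
python3 - <<'E'
from h import *
P=(.5345,.4593)
go(P,.15,160.9,.3); stat('over')
r.move_l([*P,.034],.12); r.move_l([*P,.0305],.03); stat('down')
r.gripper_open(); stat('open')
r.move_l([*P,.16],.2)
# stone: length 105.7 -> close along 15.7
S=(.372,.2557)
q=go(S,.15,15.7,.6); stat('stone hover'); print(links(q),np.round(q,2))
im,p=snap('wrist','w2.png')
E
```

```text
over 17.4 w 42.4 ff 40.6 F [ 0.5 -0.6 -1.5] tcp [0.5345 0.4581 0.1495]
down 18.8 w 42.0 ff 40.8 F [ 0.2  0.2 -0.9] tcp [0.5345 0.4593 0.0306]
open 19.3 w 85.3 ff 0.0 F [ 0.4 -0.6  0.2] tcp [0.5345 0.4593 0.0305]
stone hover 21.1 w 84.8 ff 0.0 F [-0.6  0.   0.5] tcp [0.3728 0.2566 0.1501]
[[0.073, 0.124, 0.77], [0.372, 0.256, 0.433]] [-1.19  0.3   0.6   2.14 -0.24  0.77 -0.16]
```

View pics/w2.png

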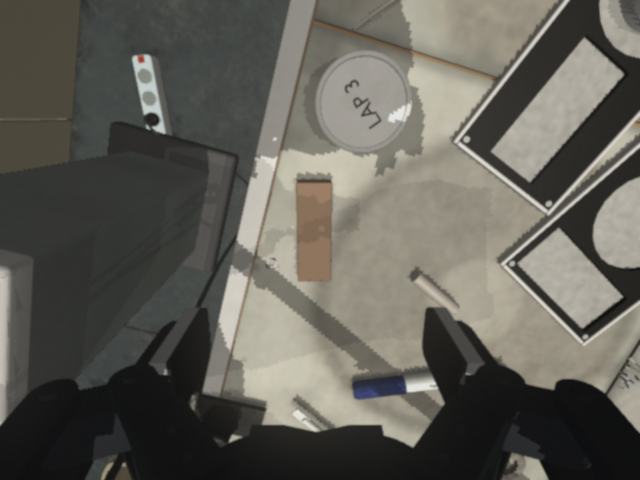

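The stone sits square between the fingers at (314,231), and the small tin is just visible in its recess at top right. I'll grip the stone next.

```bash
python3 - <<'E'
from h import *
p=r.camera_params('wrist')
S=ground(p,[[314,230]],.014)[0,:2]; print(S.round(4), ground(p,[[416,274],[456,309]],.006).round(4))
if np.hypot(*(S-[.372,.2557]))>.006: raise SystemExit
r.move_l([*S,.029],.12); r.gripper_close(50); stat('closed')
r.move_l([*S,.15],.15); stat('up')
P=(.5064,.378)
go(P,.15,160.9,.3); r.move_l([*P,.036],.12); stat('over')
r.move_l([*P,.0312],.03); stat('down')
r.gripper_open(); stat('open'); r.move_l([*P,.12],.2)
D=(.477,.2305)
q=go(D,.14,66.8,.6); stat('dowel hover')
snap('wrist','w3.png'); print(r.search_frame('dowel_mid','wrist')[:2])
E
```

```text
[0.371 0.258] [[0.4567 0.2428 0.006 ]
 [0.4979 0.2229 0.006 ]]
closed 22.9 w 22.9 ff 48.6 F [-2.1 -2.5 11.4] tcp [0.3711 0.2581 0.0293]
up 23.9 w 23.1 ff 49.2 F [-0.5  0.7 -0.7] tcp [0.3706 0.2578 0.1493]
over 25.7 w 23.1 ff 49.2 F [ 0.   1.1 -0.2] tcp [0.5068 0.3783 0.0368]
down 26.0 w 23.4 ff 49.4 F [0.8 0.1 0.7] tcp [0.5066 0.3782 0.0315]
open 26.7 w 85.0 ff 0.0 F [-0.2 -0.2 -0.6] tcp [0.5064 0.378  0.0312]
dowel hover 28.5 w 85.0 ff 0.0 F [0.8 0.3 0.4] tcp [0.477  0.2308 0.1397]
[{'position': [315.4, 235.1], 'p': 0.55}]
```

View pics/w3.png

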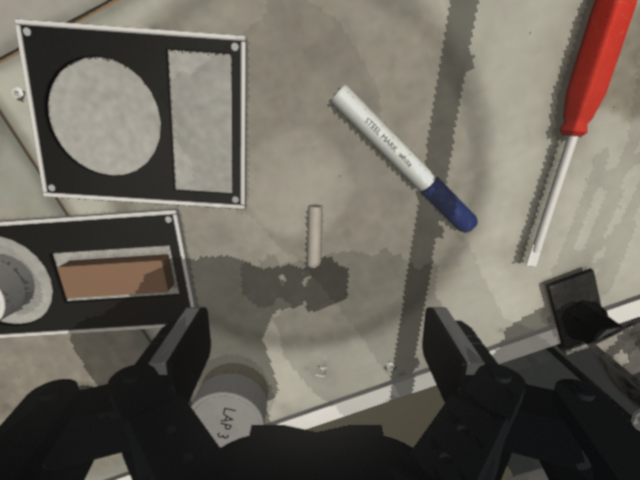

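Stone is in its recess, and the dowel is vertical in the picture at (315,236), aligned between the fingers.

```bash
python3 - <<'E'
from h import *
p=r.camera_params('wrist'); g=ground(p,[[315,206],[314,267]],.006)[:,:2]; D=g.mean(0); print(D.round(4),np.degrees(np.arctan2(*(g[0]-g[1])[::-1]))%180)
r.move_l([*D,.0278],.12); stat('low'); r.gripper_close(40); stat('closed')
r.move_l([*D,.13],.15); stat('up')
P=(.5748,.2692)
go(P,.12,63.3,.3); r.move_l([*P,.036],.12); stat('over')
r.move_l([*P,.031],.03); stat('down')
r.gripper_open(); stat('open'); r.move_l([*P,.16],.2)
L=(.376,.347)
# closing direction: clear of the screwdriver handle and stone
q=go(L,.16,20,.5); stat('tin hover'); print(links(q))
snap('wrist','w4.png'); d=r.search_frame('large_tin_mid','wrist')[:2]; print(d,ground(r.camera_params('wrist'),d[0]['position'],.018)[0] if d else '')
E
```

```text
[0.476  0.2316] 155.9179541667766
low 29.7 w 85.0 ff 0.0 F [-0.5 -0.4  0.3] tcp [0.4763 0.2317 0.0284]
closed 30.4 w 8.4 ff 39.6 F [-2.4  0.4  5.2] tcp [0.476  0.2316 0.028 ]
up 31.2 w 8.2 ff 39.0 F [-1.9 -0.2 -0.7] tcp [0.4755 0.2315 0.1293]
over 32.6 w 8.5 ff 39.0 F [ 1.1  1.  -0. ] tcp [0.5751 0.2693 0.0367]
down 32.9 w 8.5 ff 39.0 F [-0.6 -0.2 -0.9] tcp [0.5748 0.2692 0.0311]
open 33.6 w 84.9 ff 0.0 F [ 0.6  1.9 -0.4] tcp [0.5748 0.2692 0.031 ]
tin hover 36.3 w 84.8 ff 0.0 F [-0.7  0.7  0.6] tcp [0.3762 0.3469 0.1599]
[[0.082, 0.16, 0.758], [0.376, 0.347, 0.443]]
[{'position': [314.7, 231.6], 'p': 0.95}] [0.37551215 0.3453378  0.018     ]
```

View pics/w4.png

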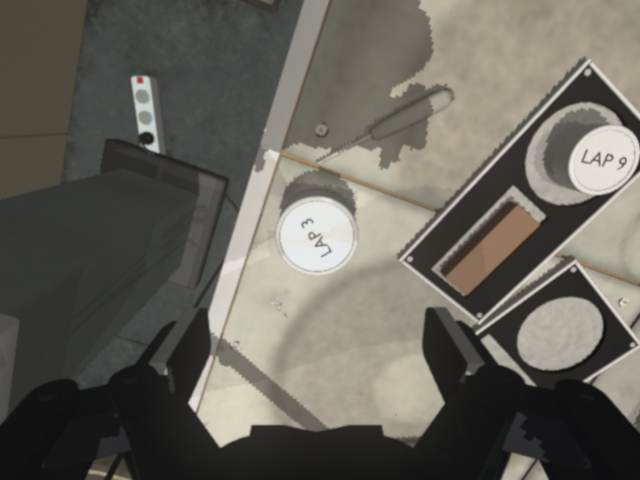

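Large tin is centred between the fingers (315,232). The stone and small tin are in the long tray.

```bash
python3 - <<'E'
from h import *
L=(.376,.3465)
r.move_l([*L,.028],.12); stat('low'); r.gripper_close(40); stat('closed')
r.move_l([*L,.16],.15); stat('up')
P=(.6033,.3257)
go(P,.15,153.3,.2); r.move_l([*P,.036],.12); stat('over')
r.move_l([*P,.0305],.03); stat('down')
r.gripper_open(); stat('open'); r.move_l([*P,.16],.2)
go((.50,.34),.34,60,.1); stat('view')
im,p=snap('wrist','w5.png')
im=cv2.imread('pics/w5.png'); o=ortho(im,p,.006,.42,.70,.21,.54,.0006); cv2.imwrite('pics/o5.png',o)
E
```

```text
low 37.7 w 84.8 ff 0.0 F [ 0.1  0.1 -0.6] tcp [0.3763 0.3468 0.0286]
closed 38.1 w 54.5 ff 40.0 F [-1.6 -1.2 10.9] tcp [0.3761 0.3467 0.0286]
up 39.1 w 54.3 ff 42.3 F [ 0.6  0.2 -0.7] tcp [0.3757 0.3462 0.1593]
over 41.1 w 54.1 ff 42.3 F [ 0.5  0.  -1.2] tcp [0.6037 0.326  0.0369]
down 41.5 w 54.4 ff 42.4 F [1.7 0.4 2.1] tcp [0.6036 0.3259 0.0308]
open 41.9 w 84.9 ff 0.0 F [ 0.6 -0.4 -0.7] tcp [0.6033 0.3257 0.0304]
view 43.9 w 84.9 ff 0.0 F [ 0.1 -0.1 -0.2] tcp [0.5001 0.3398 0.3389]
```

View pics/o5.png

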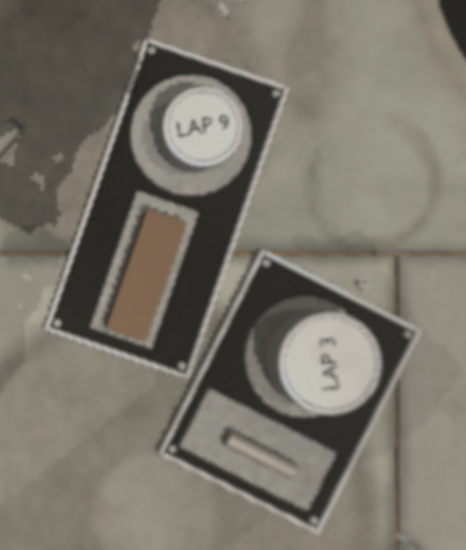

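All four pieces look seated. The tin tops look shifted because of perspective, so I'll check them at their true height.

```bash
python3 - <<'E'
from h import *
p=r.camera_params('wrist'); im=cv2.imread('pics/w5.png'); E=np.array(p['extrinsics']); 
def top(z,c,rad,exp):
    res=.0004;o=ortho(im,p,z,c[0]-.05,c[0]+.05,c[1]-.05,c[1]+.05,res);h=cv2.cvtColor(o,cv2.COLOR_BGR2HSV).astype(int)
    m=((h[...,2]>165)).astype(np.uint8);m=cv2.morphologyEx(m,cv2.MORPH_OPEN,np.ones((9,9)))
    k=max(cv2.findContours(m,0,2)[0],key=cv2.contourArea);(x,y),R_=cv2.minEnclosingCircle(k)
    print(z,np.round([c[0]-.05+x*res,c[1]+.05-y*res],4),'diam',round(2e3*R_*res,1),'want',exp)
top(.038,(.6036,.3255),.029,58); top(.032,(.5348,.4596),.023,46)
g=ground(p,proj(p,[[.42+225*.0006,.54-436*.0006,.006],[.42+297*.0006,.54-470*.0006,.006]]),.007);print('dowel',g.mean(0).round(4),'recess',(.5753,.2693))
E
```

```text
0.038 [0.6037 0.3259] diam 55.6 want 58
0.032 [0.5357 0.4595] diam 44.9 want 46
dowel [0.5763 0.2684 0.007 ] recess (0.5753, 0.2693)
```

Assuming the tops are at seated height, both tins come out centred within 1 mm, and the dowel and stone are inside their recesses. I'm handing in.

```bash
python3 -c "
from h import *
print(r.read_time(), r.finish_job())"
```

```text
the job is handed in; nothing more can be done
43.9667 None
```

Both lapping kits are made up and handed in at 44 s: the small tin and brown oil stone are in the long tray, and the large tin and dowel pin are in the broad tray. The final picture showed all four in their recesses, though how deep they sit comes from the set-down heights and wasn't measured.

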